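# Lay out the bench for a pipetting run

## Task

Lay out the row of three grey pads for a pipetting run: the aluminium cooling block on the pad next to the vortex mixer, the amber bottle upright on the pad next to the yellow sharps pot, and the tip box on the pad between those two, each centred on its pad, with block and box lying lengthwise along their pads. The white cover with the bar handle goes on top of the cooling block, lying flat and lined up with its edges. Let go of everything and leave the rack of orange-capped tubes where it stands.

Things in the scene. Friction and masses are not known exactly. Their poses are not given: they have to be found in the camera images.
- cooling_block: loose plain aluminium block with 12 dark wells in its top, 84 (x) x 56 (y) x 40 (z) mm, about 0.4 kg. Origin: centre of the underside; x along its length, z up. The wells are shallow marks: the top is flat and solid
- cover: loose flat white plastic cover for the cooling block, 84 (x) x 56 (y) x 6 mm plate with a black bar handle standing on its middle, 44 mm long (x), 16 mm wide (y), its top 38 mm above the underside; about 0.1 kg. No rim below: it simply lies on the block. Origin: centre of the plate's underside; x along its length and the bar, z up
- tip_box: loose closed pipette-tip box, clear-white base and beige lid (one rigid piece), 84 (x) x 58 (y) x 60 (z) mm, about 0.12 kg. Origin: centre of the underside; x along its length, z up
- bottle: loose small amber glass bottle with blue screw cap, round: body 48 mm in diameter up to 53 mm height, then shoulder and 32 mm cap, 80 mm tall in all, about 0.13 kg. Origin: centre of the underside, z up
- pad_1: one of three identical flat grey plastic pads fixed to the bench in a row, 110 x 80 x 4 mm, neighbours about 125 mm apart centre to centre (length 110 mm along its x axis, pointing away from the robot; the row runs along the pads' y axis). Which pad is in the middle or at which end changes: judge by position. Origin: centre of the underside; top face 4 mm above it, z up
- pad_2: one of three identical flat grey plastic pads fixed to the bench in a row, 110 x 80 x 4 mm, neighbours about 125 mm apart centre to centre (length 110 mm along its x axis, pointing away from the robot; the row runs along the pads' y axis). Which pad is in the middle or at which end changes: judge by position. Origin: centre of the underside; top face 4 mm above it, z up
- pad_3: one of three identical flat grey plastic pads fixed to the bench in a row, 110 x 80 x 4 mm, neighbours about 125 mm apart centre to centre (length 110 mm along its x axis, pointing away from the robot; the row runs along the pads' y axis). Which pad is in the middle or at which end changes: judge by position. Origin: centre of the underside; top face 4 mm above it, z up
- mixer: vortex mixer fixed to the bench at one end of the row of pads (either end), about 155 mm from the centre of the end pad: white box 125 (x) x 105 (y) x 74 mm with a black rubber cup on top, 109 mm tall in all. Origin: centre of the underside
- sharps_pot: yellow round sharps pot with orange lid, fixed to the bench at the other end of the row, about 155 mm from the centre of the end pad: 104 mm in diameter, 103 mm tall. Origin: centre of the underside
- tube_rack: loose bystander among the things to be moved, to be left alone: clear-white rack 90 (x) x 62 (y) x 40 mm filled with orange-capped tubes, 62 mm tall in all, about 0.35 kg. Origin: centre of the underside, x along its length
There are look-alikes about, which are no part of the job. Leave any pink look-alike of the bottle alone.

How it is judged:
At the end, for the whole second after the job is handed in: Block on the pad next to the mixer, tip box on the middle pad (12 mm, 0.2 rad), bottle on the pad next to the sharps pot (15 mm), cover flat on the block (10 mm, 0.2 rad); heights within 4 mm of resting there, tilts under 0.08 rad, all released and at rest (((horizontal distance between mixer and pad_1 below 0.205 m and horizontal distance between cooling_block and pad_1 below 0.012 m and z of cooling_block in the frame of pad_1 between 0 and 0.008 m and angle between cooling_block's own z axis and vertical below 0.08 rad and angle between the x axis of cooling_block and the x axis of pad_1, either way round below 0.2 rad) or (horizontal distance between mixer and pad_2 below 0.205 m and horizontal distance between cooling_block and pad_2 below 0.012 m and z of cooling_block in the frame of pad_2 between 0 and 0.008 m and angle between cooling_block's own z axis and vertical below 0.08 rad and angle between the x axis of cooling_block and the x axis of pad_2, either way round below 0.2 rad) or (horizontal distance between mixer and pad_3 below 0.205 m and horizontal distance between cooling_block and pad_3 below 0.012 m and z of cooling_block in the frame of pad_3 between 0 and 0.008 m and angle between cooling_block's own z axis and vertical below 0.08 rad and angle between the x axis of cooling_block and the x axis of pad_3, either way round below 0.2 rad)) and ((horizontal distance between sharps_pot and pad_1 below 0.205 m and horizontal distance between bottle and pad_1 below 0.015 m and z of bottle in the frame of pad_1 between 0 and 0.008 m and angle between bottle's own z axis and vertical below 0.08 rad) or (horizontal distance between sharps_pot and pad_2 below 0.205 m and horizontal distance between bottle and pad_2 below 0.015 m and z of bottle in the frame of pad_2 between 0 and 0.008 m and angle between bottle's own z axis and vertical below 0.08 rad) or (horizontal distance between sharps_pot and pad_3 below 0.205 m and horizontal distance between bottle and pad_3 below 0.015 m and z of bottle in the frame of pad_3 between 0 and 0.008 m and angle between bottle's own z axis and vertical below 0.08 rad)) and ((horizontal distance between each of mixer, sharps_pot and pad_1 above 0.205 m and horizontal distance between tip_box and pad_1 below 0.012 m and z of tip_box in the frame of pad_1 between 0 and 0.008 m and angle between tip_box's own z axis and vertical below 0.08 rad and angle between the x axis of tip_box and the x axis of pad_1, either way round below 0.2 rad) or (horizontal distance between each of mixer, sharps_pot and pad_2 above 0.205 m and horizontal distance between tip_box and pad_2 below 0.012 m and z of tip_box in the frame of pad_2 between 0 and 0.008 m and angle between tip_box's own z axis and vertical below 0.08 rad and angle between the x axis of tip_box and the x axis of pad_2, either way round below 0.2 rad) or (horizontal distance between each of mixer, sharps_pot and pad_3 above 0.205 m and horizontal distance between tip_box and pad_3 below 0.012 m and z of tip_box in the frame of pad_3 between 0 and 0.008 m and angle between tip_box's own z axis and vertical below 0.08 rad and angle between the x axis of tip_box and the x axis of pad_3, either way round below 0.2 rad)) and horizontal distance between cover and cooling_block below 0.01 m and z of cover in the frame of cooling_block between 0.036 and 0.044 m and angle between cover's own z axis and vertical below 0.08 rad and angle between the x axis of cover and the x axis of cooling_block, either way round below 0.2 rad and linear speed of each of cooling_block, tip_box, bottle, cover below 0.02 m/s and angular speed of each of cooling_block, tip_box, bottle, cover below 0.2 rad/s and contact force between each of cooling_block, tip_box, bottle, cover and the fingers below 0.1 N); the robot touches nothing.
It fails at once if the tube rack is moved more than 20 mm (distance of tube_rack from where it was at the start of the episode above 0.02 m).
It also fails if it takes over 102 s, if anything falls off the work surface, if the arm or the gripper's body presses on something with over 40 N, if the wrist force passes 120 N, or if a joint passes its speed limit or range.

## Robot

A 6-joint arm with a two-finger parallel gripper is mounted at the origin on the work surface. World frame = base frame: x ahead of the robot, y to its left, z up, the work surface at z = 0. Lengths are in m, angles in rad, forces in N, time in s.
With the tool pointing down it reaches from about 0.25 to 0.8 m from the base axis. Payload 3.9 kg.
Tool frame: the origin (TCP) lies at the very end of the fingers, on their centre line; the grasp point (between the pads) lies 19 mm behind it; z points along the fingers, x is the direction in which the jaws open and shut, and the axes are right-handed (so a half turn about z gives the same grasp; the last joint's range is limited). The gripper opens to 85 mm and grips with 20 to 120 N. Pads are 22 mm wide; open, the fingers measure 114 mm over their backs; the gripper's body (76 mm by 85 mm) begins 54 mm behind the grasp point. The pads swing forward as they close: fully open they stand 13 mm farther back than shut.
Start: joints at [-1.257, 0.26, -0.138, 1.173, 0, 1.571], TCP at [0.162, -0.499, 0.231] pointing down, gripper open.
Joint ranges: [-2.78, 2.78], [-0.83, 1.72], [-1.28, 1.37], [-1.9, 2.12], [-1.57, 1.48], [-3.14, 3.14]. Speed limits (rad/s): [2.57, 2.57, 3.14, 3.14, 3.14, 3.14].

## Interface

Orientations are given as [roll, pitch, yaw] about the fixed x, y, z axes, in that order (R = Rz(yaw) Ry(pitch) Rx(roll)).
In Python, from station import readout, camera, finish_job, nets gives the robot as it stands. The module is installed in compiled form; this text tells all that it offers.
- The arm moves only by the shell command python3 -m crank 'ROWS' [FORCE]. ROWS is JSON, a list of rows, each an object with "slide": the shift along the tool's x, y, z in mm, a list of three; "twist": the turn, a rotation vector about the tool's x, y, z in rad, a list of three; "grip": the gripper command: -1 is fully open, 1 is shut, values between are in proportion. In form: [{"slide": [tx, ty, tz], "twist": [wx, wy, wz], "grip": grip}, ...]. A call has 1 to 5 rows; each row is the pose to reach, as a shift and turn from the pose commanded when the call began, along the tool's axes at that moment; what a row does not reach only later rows make up. A row lasts 1/8 s, in which the tool goes at most 62.5 mm and 10.7 degrees, less where a joint would pass 70% of its speed; a pose out of reach is approached as far as the arm can. A call with a gripper value outside its range is refused whole. The fingers move at their own pace and stop on an object; FORCE is the grip in N (left out, the last holds). Time passes only in rows, so rows that repeat a pose let the fingers close. It gives the time, the measured TCP pose, the force and the opening at its end, in the units of the state.
- readout.get_obs(): the state, without advancing time (a new reading comes with each control period).
- camera(name): name is "side" or "top"; returns a dict with "frame" (480x640x3 uint8, red, green, blue), "fx", "fy", "cx", "cy" (pixels), "dist_coeffs" ([k1, k2, p1, p2, k3] as OpenCV has them; the pictures are not rectified), "R" (3x3) and "t" (3): a world point X has camera coordinates R X + t. Camera axes: x right, y down, z forward; pixel columns grow to the right and rows downward; lengths in m; the calibration is good to about 2 mm. A picture is of the moment at which its call begins. There is no depth.
- finish_job(): hands the job in, once; it reports no verdict.
Trained networks look in the newest picture that a camera, given by its name, has taken for a name from the list of things; names that differ only in an ending like _2 or _b are one class to them, and where a whole thing is asked for, a point or a joint stands for the part that bears it (a point fixed in the world has none). Each returns a list of dicts, best first, with "p" (0 to 1); they miss things now and then, are a little off and sometimes report something else, mostly with a low value. They report only what shows in the picture. A call takes as long as a camera call. They do not tell look-alikes from the thing itself.
- nets.silhouettes(camera, query): "mask" (480x640 bool, what is visible of it) and "bbox" ([left, top, right, bottom] in pixels, round what is visible of it).
- nets.place_of(camera, query): "centre" ([column, row] in pixels: a listed point, or the origin of a listed thing).
The state is a dict: "time": time; "joint_pos": joint angles; "joint_velocities": joint speeds; "joint_efforts": joint torques, N m; "tcp_pos": TCP position; "ee_rot": TCP orientation; "force": force on the tool from outside, world axes, zero at the start; "wrist_torque": the same for the moment, N m; "opening": opening from 0.0 (shut) to 1.0 (fully open).
Only numpy, scipy, OpenCV 4.12 (cv2) and the standard library are available. Lean on these libraries where they do the work, as an engineer would, in place of code of your own. Each camera call takes 0.05 s, during which the arm holds its last target. There are 200 camera calls.

## Working session

There is one attempt and no reset: what is moved stays moved. The work goes in short steps, Python scripts to look and compute and a shell command to move; the robot and the scene stay as the last step left them, time stands still between calls to the robot, and variables do not carry over. Pictures are saved under pics/ and viewed, about 12 in all and at most 16, crops included, and the job is handed in when it is done.

```bash
mkdir -p pics; python3 - <<'E'
from station import readout, camera, nets
import cv2
print(readout.get_obs())
for c in ("top","side"):
    d=camera(c); cv2.imwrite(f"pics/{c}0.png",d["frame"][:,:,::-1])
    print(c,d["fx"],d["fy"],d["cx"],d["cy"],d["dist_coeffs"],d["R"],d["t"])
    for q in "cooling_block cover tip_box bottle pad_1 mixer sharps_pot tube_rack".split():
        print(c,q,[(round(r["p"],2),[round(v) for v in r["centre"]]) for r in nets.place_of(c,q)])
E
```

```text
{'time': 0.0, 'joint_pos': array([-1.25700135e+00,  2.60667105e-01, -1.39378456e-01,  1.17268579e+00,
        2.70484911e-05,  1.57079843e+00]), 'joint_velocities': array([ 0.00114332, -0.00041809, -0.00026558, -0.00058839,  0.00067468,
       -0.00033394]), 'joint_efforts': array([ 5.45373714e-04, -4.05675137e+01,  2.53924835e+01,  1.87740294e-02,
        3.42947260e-05, -3.32253030e-06]), 'tcp_pos': array([ 0.16185059, -0.49871497,  0.23047021]), 'ee_rot': array([-3.14156561e+00,  1.93502060e-03, -1.25700346e+00]), 'force': array([-0.571352  , -0.54515897, -0.0899898 ]), 'wrist_torque': array([ 0.07013766, -0.04483585,  0.05583448]), 'opening': 1.0050589483349068}
top 436.39809263618844 436.39809263618844 321.63851623328327 242.25830117518478 [-0.00120581  0.          0.          0.          0.        ] [[ 0.10684153 -0.99427342  0.00229212]
 [-0.97266883 -0.1049974  -0.20710118]
 [ 0.20615587  0.01989753 -0.97831684]] [-0.04973242  0.54236058  0.77791562]
top cooling_block [(0.92, [163, 283])]
top cover [(0.6, [481, 312])]
top tip_box [(0.58, [402, 315])]
top bottle [(0.83, [355, 
[... 169 characters left out ...]
tube_rack [(0.73, [244, 290]), (0.6, [161, 280])]
side 453.1067186591469 453.1067186591469 324.43181294943133 233.40030563123548 [-0.10530793  0.          0.          0.          0.        ] [[-0.99659078 -0.07893723  0.02399445]
 [-0.06002623  0.49421638 -0.8672641 ]
 [ 0.05660097 -0.8657477  -0.49726979]] [0.51112676 0.07165586 0.76563253]
side cooling_block [(0.73, [359, 412])]
side cover []
side tip_box [(0.81, [370, 216])]
side bottle [(0.95, [315, 266]), (0.79, [405, 240])]
side pad_1 [(0.85, [236, 282]), (0.74, [370, 261]), (0.61, [269, 211]), (0.6, [252, 238])]
side mixer [(0.86, [207, 347])]
side sharps_pot [(0.63, [277, 182]), (0.36, [363, 319])]
side tube_rack [(0.61, [362, 320])]
```

View pics/top0.png

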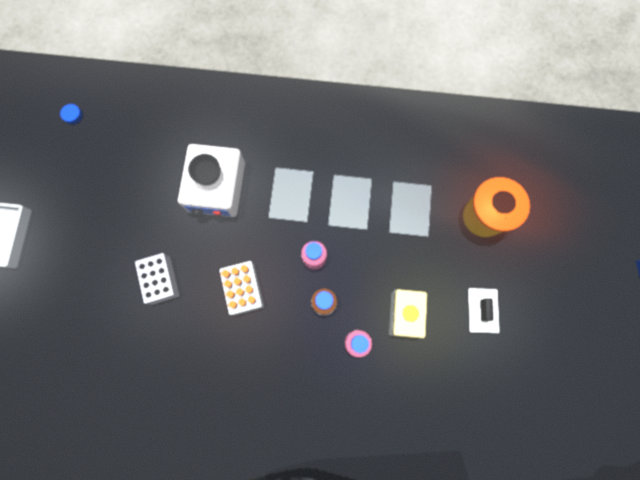

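View pics/side0.png

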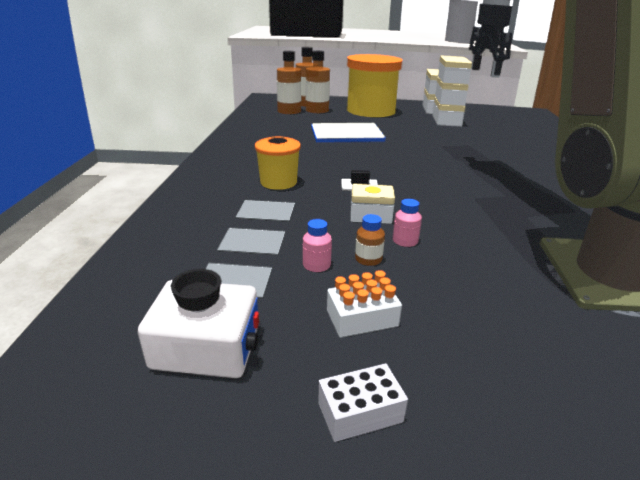

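Top view: mixer (212,180), pads (291,194), (350,202), (410,209), sharps pot (500,208), block (156,279), rack (241,288), tip box (409,313), and cover (484,310). There are three bottle candidates: pink (314,254), amber (323,302) and pink (358,344). The middle one at (323,302) is amber, so it fits the description. In the side view it is at (370,240). Next I'll fit models to the masks and confirm in a crop.

```bash
cat > h.py <<'E'
import numpy as np, cv2
from scipy.optimize import minimize
from station import readout, camera, nets
CAM={}
def snap(name): CAM[name]=camera(name); return CAM[name]
def proj(c,X):
    d=CAM[c]; K=np.array([[d["fx"],0,d["cx"]],[0,d["fy"],d["cy"]],[0,0,1]])
    return cv2.projectPoints(np.asarray(X,float).reshape(-1,1,3),cv2.Rodrigues(d["R"])[0],d["t"],K,np.array(d["dist_coeffs"]))[0][:,0]
def unproj(c,uv,z):
    d=CAM[c]; K=np.array([[d["fx"],0,d["cx"]],[0,d["fy"],d["cy"]],[0,0,1]])
    n=cv2.undistortPoints(np.array([[uv]],float),K,np.array(d["dist_coeffs"]))[0,0]
    r=d["R"].T@[*n,1]; o=-d["R"].T@d["t"]; return (o+r*(z-o[2])/r[2])[:2]
def box(l,w,h): return np.array([[x,y,z] for x in(-l/2,l/2) for y in(-w/2,w/2) for z in(0,h)])
a=np.linspace(0,2*np.pi,24,endpoint=False)
def cyl(r,h0,h1): return np.array([[r*np.cos(t),r*np.sin(t),z] for t in a for z in(h0,h1)])
M={"cooling_block":[box(.084,.056,.04)],"tip_box":[box(.084,.058,.06)],"pad_1":[box(.11,.08,.004)],
 "cover":[box(.084,.056,.006),box(.044,.016,.038)],"tube_rack":[box(.09,.062,.04)],
 "bottle":[cyl(.024,0,.053),cyl(.016,.053,.08)],"sharps_pot":[cyl(.052,0,.103)],"mixer":[box(.125,.105,.074)]}
def place(P,p,z): 
    c,s=np.cos(p[2]),np.sin(p[2]); return P@np.array([[c,s,0],[-s,c,0],[0,0,1]])+[p[0],p[1],z]
def render(c,q,p,z,S=4):
    m=np.zeros((480*S//2,640*S//2),np.uint8)
    for P in M[q]:
        h=cv2.convexHull(((proj(c,place(P,p,z))+.5)*S/2-.5).astype(np.float32))
        cv2.fillConvexPoly(m,np.round(h*16).astype(np.int32),1,shift=4)
    return m>0
def fit(masks,q,p0,z=0.):
    big={c:cv2.resize(m.astype(np.float32),None,fx=2,fy=2,interpolation=cv2.INTER_LINEAR)>.5 for c,m in masks.items()}
    sc=np.array([.001,.001,.01]); rot=q not in("bottle","sharps_pot")
    def f(u):
        p=np.array(p0)+sc*(u if rot else [*u,0]); e=0
        for c,m in big.items():
            r=render(c,q,p,z); e+=1-(r&m).sum()/(r|m).sum()
        return e
    best=None
    n=3 if rot else 2
    for k in (8,4):
        u0=np.zeros(n) if best is None else best.x
        sim=np.vstack([u0]+[u0+k*np.eye(n)[i] for i in range(n)])
        best=minimize(f,u0,method="Nelder-Mead",options=dict(initial_simplex=sim,xatol=.05,fatol=1e-4))
    return np.array(p0)+sc*(best.x if rot else [*best.x,0]),best.fun
def pick(c,q,uv,rad=40):
    L=[r for r in nets.silhouettes(c,q)]
    L=[(np.hypot(*(np.array(np.nonzero(r["mask"]))[::-1].mean(1)-uv)),r) for r in L if r["mask"].any()]
    L=[t for t in L if t[0]<rad]
    return min(L,key=lambda t:t[0])[1]["mask"] if L else None
def locate(q,xy,yaw=0,z=0.,cams=("top","side"),rad=25):
    out={}
    for c in cams:
        if c not in CAM: snap(c)
        m=pick(c,q,proj(c,[[*xy,z+.02]])[0],rad)
        if m is not None: out[c]=m
    res={}
    for k in [(c,) for c in out]+([tuple(out)] if len(out)>1 else []):
        p,e=fit({c:out[c] for c in k},q,[*xy,yaw],z)
        res["+".join(k)]=(p.round(4).tolist(),round(e/len(k),3))
    return res
E
python3 - <<'E'
from h import *
for c in("top","side"): snap(c)
I={"cooling_block":(155,279,.04),"tip_box":(409,313,.06),"cover":(484,311,.006),"bottle":(324,300,.08),"tube_rack":(241,287,.05),"sharps_pot":(503,203,.1),"mixer":(216,173,.074)}
for q,(u,v,z) in I.items():
    print(q,locate(q,unproj("top",(u,v),z)))
for uv in((291,194),(350,202),(410,209)): print("pad",locate("pad_1",unproj("top",uv,.004)))
t=CAM["top"]["frame"][230:370,200:380]; s=CAM["side"]["frame"][180:320,280:460]
cv2.imwrite("pics/crop.png",cv2.resize(np.hstack([t,s]),None,fx=2.2,fy=2.2,interpolation=2)[:,:,::-1])
E
```

```text
cooling_block {'top': ([0.4444, 0.3225, 0.3895], np.float64(0.042))}
tip_box {'top': ([0.4281, -0.1671, 0.0156], np.float64(0.04)), 'side': ([0.4307, -0.1673, 0.0035], np.float64(0.145)), 'top+side': ([0.4293, -0.1672, -0.0105], np.float64(0.106))}
cover {'top': ([0.4529, -0.3214, 0.0609], np.float64(0.04)), 'side': ([0.4577, -0.3171, 0.0472], np.float64(0.435)), 'top+side': ([0.4536, -0.3208, 0.0485], np.float64(0.25))}
bottle {'top': ([0.4339, -0.0068, 0.0], np.float64(0.059)), 'side': ([0.4364, -0.0049, 0.0], np.float64(0.049)), 'top+side': ([0.4349, -0.0064, 0.0], np.float64(0.072))}
tube_rack {'top': ([0.4437, 0.1558, 0.3687], np.float64(0.042)), 'side': ([0.4459, 0.1532, 0.3506], np.float64(0.109)), 'top+side': ([0.4447, 0.1549, 0.3645], np.float64(0.09))}
sharps_pot {'top': ([0.6447, -0.3146, 0.0], np.float64(0.159)), 'side': ([0.6503, -0.3243, 0.0], np.float64(0.185)), 'top+side': ([0.6485, -0.32, 0.0], np.float64(0.177))}
mixer {'top': ([0.6482, 0.2411, 0.0453], np.float64(0.067)), 'side': ([0.6521, 0.2347, -0.0088], np.float64(0.095)), 'top+side': ([0.6486, 0.2395, 0.0285], np.float64(0.094))}
pad {'side': ([0.6508, 0.081, -0.058], np.float64(0.44))}
pad {'top': ([0.6479, -0.0388, -0.0057], np.float64(0.034)), 'side': ([0.6487, -0.0369, -0.0062], np.float64(0.106)), 'top+side': ([0.6483, -0.0385, -0.0119], np.float64(0.078))}
pad {'top': ([0.6464, -0.1648, -0.0015], np.float64(0.05)), 'side': ([0.6482, -0.1626, -0.0177], np.float64(0.07)), 'top+side': ([0.6474, -0.1638, -0.0027], np.float64(0.07))}
```

View pics/crop.png

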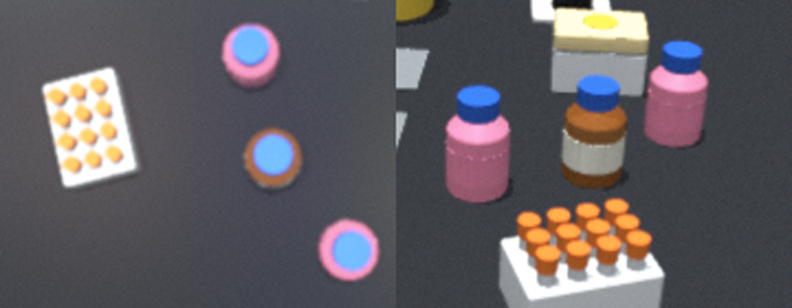

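The crop confirms it: the amber bottle with the label lies between the two pink ones, at top (323,302) and side (370,240). Next is a helper that converts a target into slide and twist.

```bash
cat > go.py <<'E'
# python3 go.py x y z yaw : slide/twist from present pose
import sys, numpy as np
from station import readout
from scipy.spatial.transform import Rotation as R
o=readout.get_obs(); x,y,z,yaw=map(float,sys.argv[1:])
A=R.from_euler("xyz",o["ee_rot"]); T=R.from_euler("xyz",[np.pi,0,yaw])
print("slide",(A.inv().apply(np.array([x,y,z])-o["tcp_pos"])*1000).round(1),"twist",(A.inv()*T).as_rotvec().round(3),
 "t",round(o["time"],2),"tcp",o["tcp_pos"].round(4),"yaw",o["ee_rot"].round(3),"j",o["joint_pos"].round(2),"F",o["force"].round(1),"open",round(o["opening"],3))
E
python3 go.py 0.429 -0.167 0.2 -1.571
```

```text
slide [-233.7 -356.5   31.3] twist [-0.     0.     0.314] t 2.0 tcp [ 0.1621 -0.4993  0.2313] yaw [-3.142  0.    -1.257] j [-1.26  0.26 -0.14  1.17  0.    1.57] F [ 0.7  0.1 -0.3] open 1.006
```

```bash
python3 - <<'E'
from h import *
snap("top");snap("side")
print(locate("cooling_block",(.4444,.3225),.39,rad=60))
print("pad",locate("pad_1",(.6485,.087),rad=40))
for uv in((314,250),(359,343)): print("pink",locate("bottle",unproj("top",uv,.08)))
E
```

```text
{'top': ([0.4444, 0.3223, 0.389], np.float64(0.086)), 'side': ([0.4465, 0.3237, 0.4061], np.float64(0.026)), 'top+side': ([0.4461, 0.3237, 0.4031], np.float64(0.059))}
pad {'top': ([0.6503, 0.085, -0.0023], np.float64(0.028)), 'side': ([0.6516, 0.0833, -0.0255], np.float64(0.438)), 'top+side': ([0.6502, 0.0851, -0.0075], np.float64(0.235))}
pink {'top': ([0.5229, 0.022, 0.0], np.float64(0.154)), 'side': ([0.5247, 0.0237, 0.0], np.float64(0.074)), 'top+side': ([0.5247, 0.0231, 0.0], np.float64(0.116))}
pink {'top': ([0.3635, -0.0781, 0.0], np.float64(0.045)), 'side': ([0.367, -0.0729, 0.0], np.float64(0.058)), 'top+side': ([0.3647, -0.078, 0.0], np.float64(0.087))}
```

```bash
python3 -m crank '[{"slide":[-234,-356,31],"twist":[0,0,0.314],"grip":-1},{"slide":[-234,-356,31],"twist":[0,0,0.314],"grip":-1},{"slide":[-234,-356,31],"twist":[0,0,0.314],"grip":-1},{"slide":[-234,-356,31],"twist":[0,0,0.314],"grip":-1},{"slide":[-234,-356,31],"twist":[0,0,0.314],"grip":-1}]' 40; python3 go.py 0.429 -0.167 0.2 -1.571
```

```text
time: 3.12
tcp_pos: [0.3557, -0.2577, 0.2091]
ee_rot: [-3.141, -0.001, -1.571]
force: [0.6, -0.7, 0.5]
opening: 0.996
slide [-90.8 -73.2   9.1] twist [-0.001 -0.001 -0.   ] t 3.12 tcp [ 0.3557 -0.2577  0.2091] yaw [-3.141e+00 -1.000e-03 -1.571e+00] j [-0.63  0.12 -0.37  1.07 -0.    2.52] F [ 0.6 -0.7  0.5] open 0.996
```

```bash
python3 -m crank '[{"slide":[-91,-73,9],"twist":[0,0,-0.9],"grip":-1},{"slide":[-91,-73,9],"twist":[0,0,-0.9],"grip":-1},{"slide":[-91,-73,9],"twist":[0,0,-0.9],"grip":-1},{"slide":[-91,-73,9],"twist":[0,0,-0.9],"grip":-1},{"slide":[-91,-73,9],"twist":[0,0,-0.9],"grip":-1}]'
python3 -m crank '[{"slide":[0,0,0],"twist":[0,0,-0.9],"grip":-1},{"slide":[0,0,0],"twist":[0,0,-0.9],"grip":-1},{"slide":[0,0,0],"twist":[0,0,-0.9],"grip":-1},{"slide":[0,0,0],"twist":[0,0,-0.9],"grip":-1},{"slide":[0,0,0],"twist":[0,0,-0.9],"grip":-1}]'
python3 -m crank '[{"slide":[0,0,0],"twist":[0,0,-0.9],"grip":-1},{"slide":[0,0,0],"twist":[0,0,-0.9],"grip":-1},{"slide":[0,0,0],"twist":[0,0,-0.9],"grip":-1},{"slide":[0,0,0],"twist":[0,0,-0.9],"grip":-1},{"slide":[0,0,0],"twist":[0,0,-0.9],"grip":-1}]'; python3 go.py 0.429 -0.167 0.08 1.571
```

```text
time: 3.75
tcp_pos: [0.4278, -0.1678, 0.1999]
ee_rot: [3.142, -0.0, -0.665]
force: [-0.1, 0.2, -0.3]
opening: 1.001
time: 4.38
tcp_pos: [0.4277, -0.1682, 0.2]
ee_rot: [3.141, -0.0, 0.234]
force: [0.8, 0.3, 0.2]
opening: 0.999
time: 5.0
tcp_pos: [0.4277, -0.1682, 0.2]
ee_rot: [3.141, -0.0, 1.134]
force: [-0.5, 0.8, 0.7]
opening: 0.997
slide [  1.6   0.7 120. ] twist [ 0.     0.    -0.437] t 5.0 tcp [ 0.4277 -0.1682  0.2   ] yaw [ 3.141 -0.     1.134] j [-0.37  0.17 -0.35  1.06  0.    0.06] F [-0.5  0.8  0.7] open 0.997
```

```bash
python3 -m crank '[{"slide":[1.6,0.7,30],"twist":[0,0,-0.437],"grip":-1},{"slide":[1.6,0.7,60],"twist":[0,0,-0.437],"grip":-1},{"slide":[1.6,0.7,110],"twist":[0,0,-0.437],"grip":-1},{"slide":[1.6,0.7,150],"twist":[0,0,-0.437],"grip":-1},{"slide":[1.6,0.7,185],"twist":[0,0,-0.437],"grip":-1}]'
python3 -m crank '[{"slide":[0,0,0],"twist":[0,0,0],"grip":-0.2},{"slide":[0,0,0],"twist":[0,0,0],"grip":0.2},{"slide":[0,0,0],"twist":[0,0,0],"grip":1},{"slide":[0,0,0],"twist":[0,0,0],"grip":1},{"slide":[0,0,0],"twist":[0,0,0],"grip":1}]' 40
python3 go.py 0.429 -0.167 0.015 1.571
```

```text
time: 5.62
tcp_pos: [0.4288, -0.167, 0.0136]
ee_rot: [-3.141, -0.0, 1.566]
force: [0.0, -0.9, -0.1]
opening: 0.995
time: 6.25
tcp_pos: [0.4294, -0.1672, 0.0155]
ee_rot: [3.14, 0.0, 1.566]
force: [-0.1, 0.6, -1.3]
opening: 0.676
slide [ 0.2 -0.4  0.5] twist [ 0.001  0.    -0.005] t 6.25 tcp [ 0.4294 -0.1672  0.0155] yaw [3.14  0.    1.566] j [-0.37  0.36 -0.64  0.57  0.   -0.37] F [-0.1  0.6 -1.3] open 0.676
```

```bash
python3 -m crank '[{"slide":[0,0,-30],"twist":[0,0,0],"grip":1},{"slide":[0,0,-75],"twist":[0,0,0],"grip":1},{"slide":[20,30,-110],"twist":[0,0,0],"grip":1},{"slide":[45,80,-110],"twist":[0,0,0],"grip":1},{"slide":[75,130,-110],"twist":[0,0,0],"grip":1}]'
python3 -m crank '[{"slide":[27,45,0],"twist":[0,0,0],"grip":1},{"slide":[53,87,0],"twist":[0,0,0],"grip":1},{"slide":[53,87,0],"twist":[0,0,0],"grip":1},{"slide":[53,87,30],"twist":[0,0,0],"grip":1},{"slide":[53,87,60],"twist":[0,0,0],"grip":1}]'
python3 go.py 0.648 -0.0387 0.0205 1.571
```

```text
time: 6.88
tcp_pos: [0.5611, -0.0924, 0.1262]
ee_rot: [3.139, 0.001, 1.565]
force: [0.4, 0.2, -0.5]
opening: 0.676
time: 7.5
tcp_pos: [0.6458, -0.0405, 0.0645]
ee_rot: [-3.141, 0.0, 1.566]
force: [0.1, 0.0, -2.1]
opening: 0.677
slide [ 1.9  2.2 44. ] twist [-0.     0.    -0.005] t 7.5 tcp [ 0.6458 -0.0405  0.0645] yaw [-3.141  0.     1.566] j [-0.06  0.57 -0.09  0.91 -0.   -0.06] F [ 0.1  0.  -2.1] open 0.677
```

```bash
python3 -m crank '[{"slide":[1,1,20],"twist":[0,0,0],"grip":1},{"slide":[1,1,35],"twist":[0,0,0],"grip":1},{"slide":[1,1,43.5],"twist":[0,0,0],"grip":1},{"slide":[1,1,43.5],"twist":[0,0,0],"grip":1},{"slide":[1,1,43.5],"twist":[0,0,0],"grip":1}]'
python3 go.py 0.648 -0.0387 0.0200 1.571
python3 -m crank '[{"slide":[0,0,0],"twist":[0,0,0],"grip":0.2},{"slide":[0,0,0],"twist":[0,0,0],"grip":-1},{"slide":[0,0,0],"twist":[0,0,0],"grip":-1},{"slide":[0,0,-60],"twist":[0,0,0],"grip":-1},{"slide":[0,0,-120],"twist":[0,0,0],"grip":-1}]'
python3 go.py 0.4345 -0.006 0.14 1.571
```

```text
time: 8.12
tcp_pos: [0.6482, -0.0392, 0.0223]
ee_rot: [3.14, 0.0, 1.566]
force: [-0.3, -0.5, -0.5]
opening: 0.682
slide [ 0.5 -0.2  2.3] twist [ 0.001  0.    -0.005] t 8.12 tcp [ 0.6482 -0.0392  0.0223] yaw [3.14  0.    1.566] j [-0.06  0.61 -0.14  0.82 -0.   -0.06] F [-0.3 -0.5 -0.5] open 0.682
time: 8.75
tcp_pos: [0.6469, -0.039, 0.1421]
ee_rot: [-3.14, -0.0, 1.566]
force: [0.7, -0.5, -0.1]
opening: 1.001
slide [  32.  -212.5    2.5] twist [-0.002 -0.    -0.005] t 8.75 tcp [ 0.6469 -0.039   0.1421] yaw [-3.14  -0.     1.566] j [-0.06  0.52  0.03  1.08 -0.   -0.06] F [ 0.7 -0.5 -0.1] open 1.001
```

```bash
python3 -m crank '[{"slide":[8,-50,0],"twist":[0,0,0],"grip":-1},{"slide":[16,-105,0],"twist":[0,0,0],"grip":-1},{"slide":[24,-160,0],"twist":[0,0,0],"grip":-1},{"slide":[32,-212.5,0],"twist":[0,0,0],"grip":-1},{"slide":[32,-212.5,0],"twist":[0,0,0],"grip":-1}]'
python3 go.py 0.4345 -0.006 0.014 1.571
python3 - <<'E'
from h import *
print(locate("tip_box",(.648,-.0387),0,.004)); print(locate("bottle",(.4345,-.006)))
E
```

```text
time: 9.38
tcp_pos: [0.4291, -0.0056, 0.1408]
ee_rot: [-3.136, -0.0, 1.567]
force: [0.7, 0.1, 0.6]
opening: 1.001
slide [ -0.4   6.1 126.8] twist [-0.006 -0.    -0.004] t 9.38 tcp [ 0.4291 -0.0056  0.1408] yaw [-3.136 -0.     1.567] j [-0.01  0.17 -0.51  0.9   0.   -0.01] F [0.7 0.1 0.6] open 1.001
{'top': ([0.6523, -0.0397, -0.0118], np.float64(0.703)), 'side': ([0.6498, -0.0387, 0.0088], np.float64(0.033)), 'top+side': ([0.6494, -0.039, -0.0155], np.float64(0.369))}
{'side': ([0.4359, -0.0072, 0.0], np.float64(0.057))}
```

```bash
python3 -m crank '[{"slide":[-0.5,1,30],"twist":[0,0,0],"grip":-1},{"slide":[-0.5,1,60],"twist":[0,0,0],"grip":-1},{"slide":[-0.5,1,90],"twist":[0,0,0],"grip":-1},{"slide":[-0.5,1,126],"twist":[0,0,0],"grip":-1},{"slide":[-0.5,1,126],"twist":[0,0,0],"grip":-1}]'
python3 go.py 0.4350 -0.006 0.014 1.571
python3 -m crank '[{"slide":[0,0,0],"twist":[0,0,0],"grip":0},{"slide":[0,0,0],"twist":[0,0,0],"grip":0.3},{"slide":[0,0,0],"twist":[0,0,0],"grip":1},{"slide":[0,0,0],"twist":[0,0,0],"grip":1},{"slide":[0,0,0],"twist":[0,0,0],"grip":1}]' 40
python3 go.py 0.647 -0.1643 0.12 1.571
```

```text
time: 10.3
tcp_pos: [0.4346, -0.0066, 0.0134]
ee_rot: [-3.136, -0.0, 1.566]
force: [-1.0, -0.4, -0.9]
opening: 0.999
slide [ 0.6  0.4 -0.6] twist [-0.006 -0.    -0.005] t 10.3 tcp [ 0.4346 -0.0066  0.0134] yaw [-3.136 -0.     1.566] j [-0.02  0.33 -0.69  0.55 -0.   -0.01] F [-1.  -0.4 -0.9] open 0.999
time: 10.92
tcp_pos: [0.4379, -0.0065, 0.017]
ee_rot: [3.138, -0.0, 1.566]
force: [-1.0, -0.3, 5.7]
opening: 0.557
slide [-156.8  210.2 -102.3] twist [ 0.004 -0.    -0.005] t 10.93 tcp [ 0.4379 -0.0065  0.017 ] yaw [ 3.138 -0.     1.566] j [-0.01  0.33 -0.69  0.55  0.   -0.01] F [-1.  -0.3  5.7] open 0.557
```

```bash
python3 -m crank '[{"slide":[0,0,-30],"twist":[0,0,0],"grip":1},{"slide":[0,0,-75],"twist":[0,0,0],"grip":1},{"slide":[-25,30,-110],"twist":[0,0,0],"grip":1},{"slide":[-60,75,-110],"twist":[0,0,0],"grip":1},{"slide":[-95,120,-110],"twist":[0,0,0],"grip":1}]'
python3 -m crank '[{"slide":[-32,46,0],"twist":[0,0,0],"grip":1},{"slide":[-62.5,92,0],"twist":[0,0,0],"grip":1},{"slide":[-62.5,92,20],"twist":[0,0,0],"grip":1},{"slide":[-62.5,92,50],"twist":[0,0,0],"grip":1},{"slide":[-62.5,92,70],"twist":[0,0,0],"grip":1}]'
python3 -m crank '[{"slide":[0,0,0],"twist":[0,0,0],"grip":1},{"slide":[0,0,0],"twist":[0,0,0],"grip":1}]'
python3 go.py 0.647 -0.1643 0.0185 1.571
python3 - <<'E'
from h import *
from station import readout
z=readout.get_obs()["tcp_pos"][2]-.0135
print(z,locate("bottle",(.647,-.164),0,z,rad=40))
E
```

```text
time: 11.55
tcp_pos: [0.5577, -0.1032, 0.1273]
ee_rot: [3.138, 0.0, 1.566]
force: [0.0, 0.4, -0.6]
opening: 0.553
time: 12.18
tcp_pos: [0.6468, -0.1651, 0.0543]
ee_rot: [-3.14, -0.0, 1.566]
force: [-0.7, 0.5, -0.9]
opening: 0.554
time: 12.42
tcp_pos: [0.6481, -0.1652, 0.0566]
ee_rot: [3.14, 0.0, 1.566]
force: [1.2, 0.3, -0.3]
opening: 0.557
slide [ 0.9 -1.1 38.1] twist [ 0.001  0.    -0.005] t 12.43 tcp [ 0.6481 -0.1652  0.0566] yaw [3.14  0.    1.566] j [-0.25  0.61 -0.04  0.92 -0.   -0.24] F [ 1.2  0.3 -0.3] open 0.557
0.04308176363313045 {'top': ([0.623, -0.144, 0.0], np.float64(0.769))}
```

```bash
python3 -m crank '[{"slide":[0.7,-0.6,15],"twist":[0,0,0],"grip":1},{"slide":[0.7,-0.6,28],"twist":[0,0,0],"grip":1},{"slide":[0.7,-0.6,37],"twist":[0,0,0],"grip":1},{"slide":[0.7,-0.6,37.5],"twist":[0,0,0],"grip":1},{"slide":[0.7,-0.6,37.5],"twist":[0,0,0],"grip":1}]'
python3 go.py 0.647 -0.1643 0.0185 1.571
python3 -m crank '[{"slide":[0,0,0],"twist":[0,0,0],"grip":0.3},{"slide":[0,0,0],"twist":[0,0,0],"grip":-0.3},{"slide":[0,0,0],"twist":[0,0,0],"grip":-1},{"slide":[0,0,-40],"twist":[0,0,0],"grip":-1},{"slide":[0,0,-100],"twist":[0,0,0],"grip":-1}]'
python3 go.py 0.446 0.3235 0.2 1.971
```

```text
time: 13.25
tcp_pos: [0.6457, -0.164, 0.0207]
ee_rot: [-3.141, -0.0, 1.566]
force: [-7.5, 1.5, 20.0]
opening: 0.555
slide [-0.3  1.3  2.2] twist [-0.001 -0.    -0.005] t 13.25 tcp [ 0.6457 -0.164   0.0207] yaw [-3.141 -0.     1.566] j [-0.25  0.64 -0.09  0.84  0.   -0.24] F [-7.5  1.5 20. ] open 0.555
time: 13.88
tcp_pos: [0.6448, -0.1638, 0.1155]
ee_rot: [-3.135, -0.002, 1.566]
force: [1.0, -0.1, 0.8]
opening: 0.999
slide [ 486.5 -201.6  -82.5] twist [-0.006 -0.003 -0.405] t 13.88 tcp [ 0.6448 -0.1638  0.1155] yaw [-3.135e+00 -2.000e-03  1.566e+00] j [-0.25  0.57  0.04  1.05 -0.   -0.24] F [ 1.  -0.1  0.8] open 0.999
```

```bash
python3 -m crank '[{"slide":[50,-20,-30],"twist":[0,0,-0.1],"grip":-1},{"slide":[105,-43,-60],"twist":[0,0,-0.2],"grip":-1},{"slide":[160,-66,-82],"twist":[0,0,-0.3],"grip":-1},{"slide":[215,-89,-82],"twist":[0,0,-0.4],"grip":-1},{"slide":[270,-112,-82],"twist":[0,0,-0.4],"grip":-1}]'
python3 go.py 0.446 0.3235 0.2 1.971
```

```text
time: 14.5
tcp_pos: [0.5357, 0.1079, 0.1999]
ee_rot: [3.141, 0.0, 1.966]
force: [1.0, 0.5, 0.3]
opening: 1.004
slide [ 2.335e+02  3.000e-01 -1.000e-01] twist [ 0.001  0.    -0.005] t 14.5 tcp [0.5357 0.1079 0.1999] yaw [3.141 0.    1.966] j [ 0.2   0.31 -0.15  1.11  0.   -0.2 ] F [1.  0.5 0.3] open 1.004
```

```bash
python3 -m crank '[{"slide":[55,0,0],"twist":[0,0,0],"grip":-1},{"slide":[115,0,0],"twist":[0,0,0],"grip":-1},{"slide":[175,0,0],"twist":[0,0,0],"grip":-1},{"slide":[233,0,0],"twist":[0,0,0],"grip":-1},{"slide":[233,0,0],"twist":[0,0,0],"grip":-1}]'
python3 go.py 0.446 0.3235 0.014 1.971
python3 - <<'E'
from h import *
snap("top");snap("side")
print(locate("bottle",(.647,-.164),0,.004)); print(locate("tip_box",(.648,-.039),0,.004)); print(locate("cooling_block",(.446,.3235),.4,rad=40))
cv2.imwrite("pics/s1.png",CAM["side"]["frame"][:,:,::-1])
E
```

```text
time: 15.12
tcp_pos: [0.4448, 0.3247, 0.1991]
ee_rot: [-3.141, -0.001, 1.972]
force: [-1.0, -1.4, -0.8]
opening: 1.0
slide [ -1.7   0.7 185.1] twist [-0.001 -0.001  0.001] t 15.12 tcp [0.4448 0.3247 0.1991] yaw [-3.141e+00 -1.000e-03  1.972e+00] j [ 0.63  0.32 -0.14  1.11  0.    0.23] F [-1.  -1.4 -0.8] open 1.0
{'top': ([0.6415, -0.1655, 0.0], np.float64(0.072)), 'side': ([0.6462, -0.1739, 0.0], np.float64(0.268)), 'top+side': ([0.6429, -0.1662, 0.0], np.float64(0.181))}
{'top': ([0.6489, -0.04, -0.0048], np.float64(0.07)), 'side': ([0.6503, -0.0401, 0.046], np.float64(0.054)), 'top+side': ([0.6497, -0.04, 0.0045], np.float64(0.068))}
{'top': ([0.4443, 0.3232, 0.4074], np.float64(0.082)), 'side': ([0.4465, 0.3241, 0.3953], np.float64(0.03)), 'top+side': ([0.4461, 0.324, 0.4119], np.float64(0.063))}
```

View pics/s1.png

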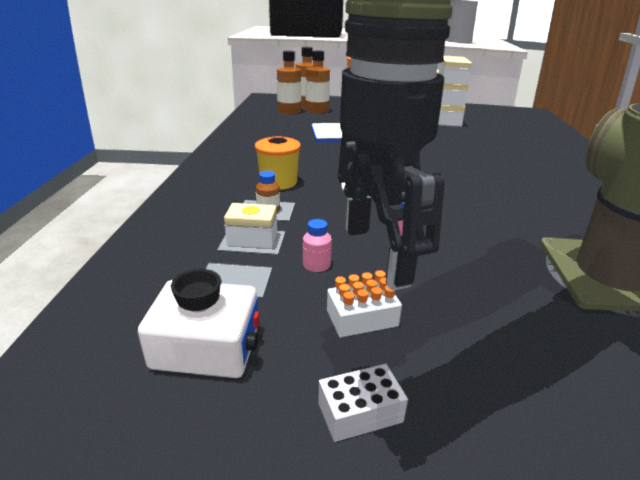

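The side view shows the bottle upright on the far pad (268,190) and the tip box on the middle pad (252,226). The block is untouched at (362,400), so I grasp it now.

```bash
python3 -m crank '[{"slide":[-0.5,0.7,40],"twist":[0,0,0],"grip":-1},{"slide":[-0.5,0.7,90],"twist":[0,0,0],"grip":-1},{"slide":[-0.5,0.7,140],"twist":[0,0,0],"grip":-1},{"slide":[-0.5,0.7,175],"twist":[0,0,0],"grip":-1},{"slide":[-0.5,0.7,191],"twist":[0,0,0],"grip":-1}]'
python3 -m crank '[{"slide":[0,0,0],"twist":[0,0,0],"grip":-0.2},{"slide":[0,0,0],"twist":[0,0,0],"grip":0.2},{"slide":[0,0,0],"twist":[0,0,0],"grip":1},{"slide":[0,0,0],"twist":[0,0,0],"grip":1},{"slide":[0,0,0],"twist":[0,0,0],"grip":1}]' 60
python3 go.py 0.446 0.3235 0.12 1.571
python3 -m crank '[{"slide":[0,0,-30],"twist":[0,0,0],"grip":1},{"slide":[0,0,-70],"twist":[0,0,0],"grip":1},{"slide":[0,0,-120],"twist":[0,0,0],"grip":1},{"slide":[0,0,-160],"twist":[0,0,0],"grip":1},{"slide":[0,0,-160],"twist":[0,0,0],"grip":1}]'
python3 go.py 0.650 0.0855 0.17 1.571
```

```text
time: 16.15
tcp_pos: [0.4463, 0.3192, 0.0067]
ee_rot: [-3.138, 0.001, 1.964]
force: [-0.0, 0.6, -0.2]
opening: 0.997
time: 16.77
tcp_pos: [0.4483, 0.3215, 0.0101]
ee_rot: [3.139, -0.0, 1.966]
force: [-0.8, -1.1, 5.5]
opening: 0.645
slide [   2.8   -1.1 -109.9] twist [ 0.002 -0.001  0.395] t 16.77 tcp [0.4483 0.3215 0.0101] yaw [ 3.139 -0.     1.966] j [ 0.62  0.49 -0.42  0.66 -0.    0.23] F [-0.8 -1.1  5.5] open 0.645
time: 17.4
tcp_pos: [0.449, 0.3222, 0.1716]
ee_rot: [3.136, -0.001, 1.966]
force: [0.4, 1.2, -5.0]
opening: 0.647
slide [-295.8   94.3    1.8] twist [ 0.006 -0.002  0.395] t 17.4 tcp [0.449  0.3222 0.1716] yaw [ 3.136e+00 -1.000e-03  1.966e+00] j [ 0.62  0.33 -0.19  1.04 -0.    0.23] F [ 0.4  1.2 -5. ] open 0.647
```

```bash
python3 -m crank '[{"slide":[-45,14,0],"twist":[0,0,0.08],"grip":1},{"slide":[-100,31,0],"twist":[0,0,0.16],"grip":1},{"slide":[-155,49,0],"twist":[0,0,0.26],"grip":1},{"slide":[-210,67,0],"twist":[0,0,0.36],"grip":1},{"slide":[-260,83,0],"twist":[0,0,0.395],"grip":1}]'
python3 go.py 0.651 0.0855 0.17 1.571
```

```text
time: 18.02
tcp_pos: [0.6234, 0.1109, 0.1655]
ee_rot: [-3.137, 0.001, 1.569]
force: [-0.2, 0.6, -2.9]
opening: 0.645
slide [-25.4  27.6  -4.6] twist [-0.005  0.001 -0.002] t 18.02 tcp [0.6234 0.1109 0.1655] yaw [-3.137e+00  1.000e-03  1.569e+00] j [ 0.18  0.48  0.03  1.12 -0.    0.18] F [-0.2  0.6 -2.9] open 0.645
```

```bash
python3 -m crank '[{"slide":[-25,27.5,0],"twist":[0,0,0],"grip":1},{"slide":[-25,27.5,30],"twist":[0,0,0],"grip":1},{"slide":[-25,27.5,80],"twist":[0,0,0],"grip":1},{"slide":[-25,27.5,120],"twist":[0,0,0],"grip":1},{"slide":[-25,27.5,130],"twist":[0,0,0],"grip":1}]'
python3 -m crank '[{"slide":[0,0,0],"twist":[0,0,0],"grip":1},{"slide":[0,0,0],"twist":[0,0,0],"grip":1}]'
python3 go.py 0.651 0.0855 0.0145 1.571
```

```text
time: 18.65
tcp_pos: [0.6461, 0.0872, 0.0327]
ee_rot: [-3.13, 0.002, 1.571]
force: [-0.6, 0.6, -3.8]
opening: 0.644
time: 18.9
tcp_pos: [0.653, 0.0883, 0.0405]
ee_rot: [3.138, -0.0, 1.571]
force: [0.2, -0.0, -4.8]
opening: 0.644
slide [-2.8 -2.1 26. ] twist [ 0.003 -0.     0.   ] t 18.9 tcp [0.653  0.0883 0.0405] yaw [ 3.138 -0.     1.571] j [ 0.13  0.61 -0.09  0.87 -0.    0.13] F [ 0.2 -0.  -4.8] open 0.644
```

```bash
python3 -m crank '[{"slide":[-2.5,-1,10],"twist":[0,0,0],"grip":1},{"slide":[-2.5,-1,18],"twist":[0,0,0],"grip":1},{"slide":[-2.5,-1,22],"twist":[0,0,0],"grip":1},{"slide":[-2.5,-1,22],"twist":[0,0,0],"grip":1},{"slide":[-2.5,-1,22],"twist":[0,0,0],"grip":1}]'
python3 go.py 0.651 0.0855 0.0145 1.571
```

```text
time: 19.52
tcp_pos: [0.6507, 0.0855, 0.0171]
ee_rot: [3.141, -0.0, 1.571]
force: [0.9, 0.5, -4.5]
opening: 0.642
slide [-0.   0.3  2.6] twist [ 0. -0.  0.] t 19.52 tcp [0.6507 0.0855 0.0171] yaw [ 3.141 -0.     1.571] j [ 0.13  0.63 -0.12  0.82  0.    0.13] F [ 0.9  0.5 -4.5] open 0.642
```

Still hanging (-4.5 N), so I lower it another 2–3 mm, then release.

```bash
python3 -m crank '[{"slide":[0,0,1.5],"twist":[0,0,0],"grip":1},{"slide":[0,0,2.5],"twist":[0,0,0],"grip":1},{"slide":[0,0,2.5],"twist":[0,0,0],"grip":1}]'
python3 -m crank '[{"slide":[0,0,0],"twist":[0,0,0],"grip":0.2},{"slide":[0,0,0],"twist":[0,0,0],"grip":-1},{"slide":[0,0,0],"twist":[0,0,0],"grip":-1},{"slide":[0,0,-60],"twist":[0,0,0],"grip":-1},{"slide":[0,0,-120],"twist":[0,0,0],"grip":-1}]'
python3 go.py 0.454 -0.3207 0.16 1.621
```

```text
time: 19.9
tcp_pos: [0.6504, 0.0855, 0.0143]
ee_rot: [-3.141, -0.0, 1.571]
force: [-0.1, 1.2, -4.4]
opening: 0.645
time: 20.52
tcp_pos: [0.6502, 0.0855, 0.1356]
ee_rot: [-3.141, 0.0, 1.571]
force: [0.7, -0.2, 0.4]
opening: 1.002
slide [-406.1 -196.3  -24.2] twist [-0.001  0.    -0.05 ] t 20.52 tcp [0.6502 0.0855 0.1356] yaw [-3.141  0.     1.571] j [0.13 0.53 0.04 1.08 0.   0.13] F [ 0.7 -0.2  0.4] open 1.002
```

```bash
python3 -m crank '[{"slide":[-45,-22,-20],"twist":[0,0,-0.05],"grip":-1},{"slide":[-95,-46,-40],"twist":[0,0,-0.05],"grip":-1},{"slide":[-145,-70,-40],"twist":[0,0,-0.05],"grip":-1},{"slide":[-195,-94,-40],"twist":[0,0,-0.05],"grip":-1},{"slide":[-245,-118,-40],"twist":[0,0,-0.05],"grip":-1}]'
python3 go.py 0.454 -0.3207 0.16 1.621
python3 - <<'E'
from h import *
snap("top");snap("side")
print(locate("cooling_block",(.65,.0855),0,.004,rad=40)); print(locate("cover",(.454,-.3207),.05));print(locate("bottle",(.645,-.165),0,.004))
E
```

```text
time: 21.15
tcp_pos: [0.5322, -0.1611, 0.1754]
ee_rot: [3.139, 0.001, 1.621]
force: [1.4, 0.3, 0.7]
opening: 1.001
slide [-155.4  -86.2   15.3] twist [0.002 0.001 0.   ] t 21.15 tcp [ 0.5322 -0.1611  0.1754] yaw [3.139e+00 1.000e-03 1.621e+00] j [-0.29  0.34 -0.17  1.06 -0.   -0.34] F [1.4 0.3 0.7] open 1.001
{'top': ([0.6472, 0.084, 0.0051], np.float64(0.034)), 'side': ([0.6505, 0.0791, 0.0899], np.float64(0.218)), 'top+side': ([0.6479, 0.0841, 0.0023], np.float64(0.136))}
{'side': ([0.4547, -0.3166, 0.0326], np.float64(0.072))}
{'top': ([0.6423, -0.165, 0.0], np.float64(0.055)), 'side': ([0.6455, -0.1738, 0.0], np.float64(0.229)), 'top+side': ([0.6434, -0.1653, 0.0], np.float64(0.157))}
```

```bash
python3 -m crank '[{"slide":[-45,-25,0],"twist":[0,0,0],"grip":-1},{"slide":[-95,-53,0],"twist":[0,0,0],"grip":-1},{"slide":[-155,-86,0],"twist":[0,0,0],"grip":-1},{"slide":[-155,-86,40],"twist":[0,0,0],"grip":-1},{"slide":[-155,-86,85],"twist":[0,0,0],"grip":-1}]'
python3 -m crank '[{"slide":[0,0,0],"twist":[0,0,0],"grip":-1},{"slide":[0,0,0],"twist":[0,0,0],"grip":-1}]'
python3 go.py 0.454 -0.320 0.013 1.626
```

```text
time: 22.18
tcp_pos: [0.4558, -0.3197, 0.0893]
ee_rot: [3.139, 0.002, 1.621]
force: [-0.1, 0.1, -0.5]
opening: 0.996
time: 22.42
tcp_pos: [0.4558, -0.3184, 0.0906]
ee_rot: [3.141, 0.001, 1.623]
force: [0.9, -0.7, 0.8]
opening: 0.997
slide [-1.4 -1.9 77.6] twist [ 0.001  0.001 -0.003] t 22.43 tcp [ 0.4558 -0.3184  0.0906] yaw [3.141e+00 1.000e-03 1.623e+00] j [-0.61  0.41 -0.31  0.85  0.   -0.66] F [ 0.9 -0.7  0.8] open 0.997
```

```bash
python3 -m crank '[{"slide":[-1.5,-2,25],"twist":[0,0,0],"grip":-1},{"slide":[-1.5,-2,50],"twist":[0,0,0],"grip":-1},{"slide":[-1.5,-2,70],"twist":[0,0,0],"grip":-1},{"slide":[-1.5,-2,77.5],"twist":[0,0,0],"grip":-1},{"slide":[-1.5,-2,77.5],"twist":[0,0,0],"grip":0}]'
python3 go.py 0.454 -0.320 0.013 1.626
python3 -m crank '[{"slide":[0,0,0],"twist":[0,0,0],"grip":0.4},{"slide":[0,0,0],"twist":[0,0,0],"grip":0.5},{"slide":[0,0,0],"twist":[0,0,0],"grip":1},{"slide":[0,0,0],"twist":[0,0,0],"grip":1},{"slide":[0,0,0],"twist":[0,0,0],"grip":1}]' 40
python3 go.py 0.454 -0.320 0.013 1.626
```

```text
time: 23.05
tcp_pos: [0.4536, -0.3205, 0.013]
ee_rot: [3.14, 0.001, 1.622]
force: [0.2, 0.6, 1.5]
opening: 0.814
slide [ 0.5  0.4 -0. ] twist [ 0.001  0.001 -0.004] t 23.05 tcp [ 0.4536 -0.3205  0.013 ] yaw [3.140e+00 1.000e-03 1.622e+00] j [-0.62  0.49 -0.41  0.67  0.   -0.67] F [0.2 0.6 1.5] open 0.814
time: 23.68
tcp_pos: [0.4531, -0.3206, 0.0127]
ee_rot: [3.14, 0.001, 1.621]
force: [0.4, 1.0, 5.1]
opening: 0.179
slide [ 0.5  0.9 -0.3] twist [ 0.001  0.001 -0.005] t 23.68 tcp [ 0.4531 -0.3206  0.0127] yaw [3.140e+00 1.000e-03 1.621e+00] j [-0.62  0.49 -0.41  0.67  0.   -0.67] F [0.4 1.  5.1] open 0.179
```

```bash
python3 -m crank '[{"slide":[0,0,-30],"twist":[0,0,0],"grip":1},{"slide":[0,0,-80],"twist":[0,0,0],"grip":1},{"slide":[0,0,-130],"twist":[0,0,0],"grip":1},{"slide":[0,0,-160],"twist":[0,0,0],"grip":1},{"slide":[0,0,-160],"twist":[0,0,0],"grip":1}]'
python3 go.py 0.648 0.0855 0.17 1.571
python3 - <<'E'
from h import *
snap("top");snap("side")
from station import readout
o=readout.get_obs()["tcp_pos"];print(o)
print(locate("cover",(o[0],o[1]),.05,o[2]-.0128,rad=40)); print(locate("cooling_block",(.649,.0855),0,.004,cams=("top",)))
cv2.imwrite("pics/s2.png",CAM["side"]["frame"][:,:,::-1])
E
```

```text
time: 24.3
tcp_pos: [0.4539, -0.3213, 0.1741]
ee_rot: [3.138, 0.003, 1.621]
force: [-0.1, 0.5, -1.7]
opening: 0.181
slide [396.6 214.2   3.7] twist [0.004 0.003 0.05 ] t 24.3 tcp [ 0.4539 -0.3213  0.1741] yaw [3.138e+00 3.000e-03 1.621e+00] j [-0.62  0.34 -0.18  1.05 -0.   -0.67] F [-0.1  0.5 -1.7] open 0.181
[ 0.45188295 -0.31985485  0.17082631]
{'top': ([0.4557, -0.3238, 0.0276], np.float64(0.388)), 'side': ([0.457, -0.3195, 0.0619], np.float64(0.286)), 'top+side': ([0.4561, -0.323, 0.0474], np.float64(0.351))}
{'top': ([0.649, 0.0842, 0.0033], np.float64(0.099))}
```

View pics/s2.png

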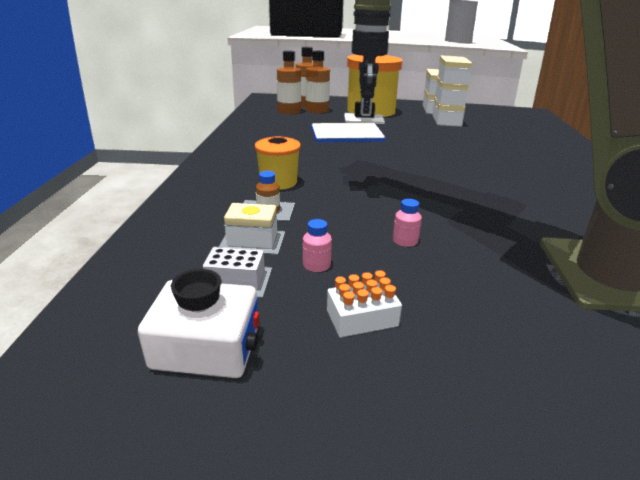

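The cover hangs level in the gripper at (364,118), and the block sits on the mixer pad at (235,265). Next I carry the cover over.

```bash
python3 -m crank '[{"slide":[45,24,0],"twist":[0,0,0.05],"grip":1},{"slide":[95,51,0],"twist":[0,0,0.05],"grip":1},{"slide":[145,78,0],"twist":[0,0,0.05],"grip":1},{"slide":[195,105,0],"twist":[0,0,0.05],"grip":1},{"slide":[245,132,0],"twist":[0,0,0.05],"grip":1}]'
python3 -m crank '[{"slide":[45,25,0],"twist":[0,0,0],"grip":1},{"slide":[90,50,0],"twist":[0,0,0],"grip":1},{"slide":[130,70,0],"twist":[0,0,0],"grip":1},{"slide":[150,80,0],"twist":[0,0,0],"grip":1},{"slide":[150,80,0],"twist":[0,0,0],"grip":1}]'
python3 -m crank '[{"slide":[0,0,0],"twist":[0,0,0],"grip":1},{"slide":[0,0,0],"twist":[0,0,0],"grip":1}]'
python3 go.py 0.648 0.0855 0.075 1.571
```

```text
time: 25.18
tcp_pos: [0.5718, -0.0672, 0.1703]
ee_rot: [-3.139, -0.0, 1.571]
force: [1.6, -0.6, 0.1]
opening: 0.181
time: 25.8
tcp_pos: [0.6518, 0.082, 0.1704]
ee_rot: [-3.139, 0.001, 1.573]
force: [0.0, -0.5, -0.9]
opening: 0.182
time: 26.05
tcp_pos: [0.6514, 0.0796, 0.1719]
ee_rot: [-3.141, 0.0, 1.569]
force: [-0.3, -0.3, -1.8]
opening: 0.177
slide [ 5.9 -3.3 96.9] twist [-0.001  0.    -0.002] t 26.05 tcp [0.6514 0.0796 0.1719] yaw [-3.141  0.     1.569] j [ 0.12  0.51  0.1   1.16 -0.    0.12] F [-0.3 -0.3 -1.8] open 0.177
```

```bash
python3 -m crank '[{"slide":[5.5,-2.8,25],"twist":[0,0,0],"grip":1},{"slide":[5.5,-2.8,55],"twist":[0,0,0],"grip":1},{"slide":[5.5,-2.8,85],"twist":[0,0,0],"grip":1},{"slide":[5.5,-2.8,105],"twist":[0,0,0],"grip":1},{"slide":[5.5,-2.8,105],"twist":[0,0,0],"grip":1}]'
python3 -m crank '[{"slide":[0,0,0],"twist":[0,0,0],"grip":1},{"slide":[0,0,0],"twist":[0,0,0],"grip":1}]'
python3 go.py 0.6485 0.0855 0.057 1.571
python3 - <<'E'
from h import *
snap("side"); cv2.imwrite("pics/s3.png",cv2.resize(CAM["side"]["frame"][180:330,150:350],None,fx=4,fy=4,interpolation=2)[:,:,::-1])
E
```

```text
time: 26.68
tcp_pos: [0.6472, 0.0852, 0.0654]
ee_rot: [-3.137, 0.001, 1.57]
force: [-0.3, 0.7, -1.3]
opening: 0.179
time: 26.92
tcp_pos: [0.6503, 0.0864, 0.0685]
ee_rot: [3.139, -0.0, 1.571]
force: [-0.2, -0.3, -0.8]
opening: 0.177
slide [-1.  -1.9 11.5] twist [ 0.003 -0.    -0.   ] t 26.93 tcp [0.6503 0.0864 0.0685] yaw [ 3.139 -0.     1.571] j [ 0.13  0.58 -0.07  0.92  0.    0.13] F [-0.2 -0.3 -0.8] open 0.177
```

View pics/s3.png

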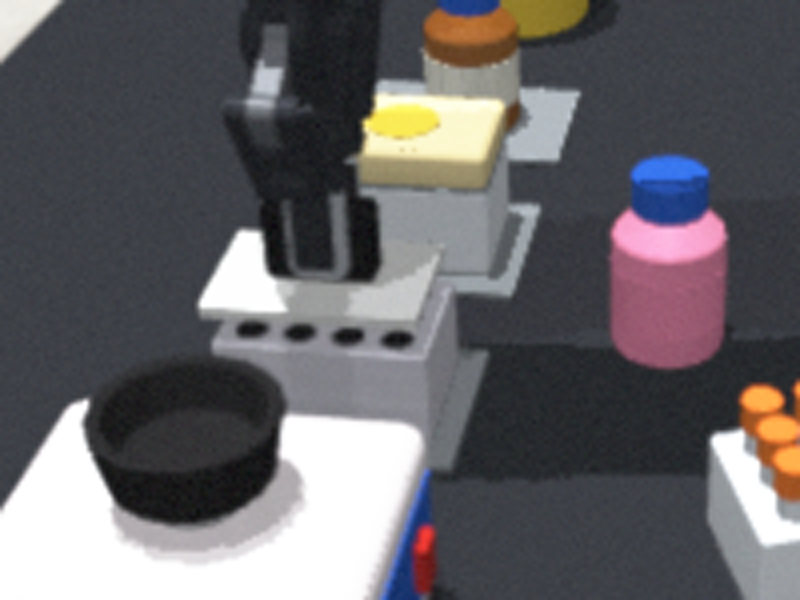

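The cover is level about 11 mm above the block, with its edges lined up to a few mm. I lower it and release.

```bash
python3 -m crank '[{"slide":[-0.8,-1.3,5],"twist":[0,0,0],"grip":1},{"slide":[-0.8,-1.3,8],"twist":[0,0,0],"grip":1},{"slide":[-0.8,-1.3,10.5],"twist":[0,0,0],"grip":1},{"slide":[-0.8,-1.3,11],"twist":[0,0,0],"grip":1},{"slide":[-0.8,-1.3,11],"twist":[0,0,0],"grip":1}]'
python3 go.py 0.6485 0.0855 0.057 1.571
```

```text
time: 27.6
tcp_pos: [0.6476, 0.0858, 0.0566]
ee_rot: [-3.141, 0.0, 1.571]
force: [-3.3, -0.3, 5.7]
opening: 0.18
slide [-0.3  0.9 -0.4] twist [-0.  0.  0.] t 27.6 tcp [0.6476 0.0858 0.0566] yaw [-3.141  0.     1.571] j [ 0.13  0.59 -0.09  0.9  -0.    0.13] F [-3.3 -0.3  5.7] open 0.18
```

```bash
python3 -m crank '[{"slide":[0,0,0],"twist":[0,0,0],"grip":0.5},{"slide":[0,0,0],"twist":[0,0,0],"grip":-0.2},{"slide":[0,0,0],"twist":[0,0,0],"grip":-0.2},{"slide":[0,0,-30],"twist":[0,0,0],"grip":-0.2},{"slide":[0,0,-80],"twist":[0,0,0],"grip":-0.2}]'
python3 -m crank '[{"slide":[0,-40,-60],"twist":[0,0,0],"grip":-0.2},{"slide":[0,-95,-90],"twist":[0,0,0],"grip":-0.2},{"slide":[0,-150,-90],"twist":[0,0,0],"grip":-0.2},{"slide":[0,-205,-90],"twist":[0,0,0],"grip":-0.2},{"slide":[0,-260,-90],"twist":[0,0,0],"grip":-0.2}]'
python3 -m crank '[{"slide":[-55,0,0],"twist":[0,0,0],"grip":-0.2},{"slide":[-110,0,0],"twist":[0,0,0],"grip":-0.2},{"slide":[-165,0,0],"twist":[0,0,0],"grip":-0.2},{"slide":[-220,0,0],"twist":[0,0,0],"grip":-0.2},{"slide":[-270,0,0],"twist":[0,0,0],"grip":-0.2}]'
python3 - <<'E'
from h import *
snap("top");snap("side")
for q,xy,z in(("cooling_block",(.649,.0855),.004),("cover",(.6485,.0855),.044),("tip_box",(.648,-.039),.004),("bottle",(.644,-.165),.004),("pad_1",(.65,.0855),0),("pad_1",(.648,-.039),0),("pad_1",(.647,-.164),0)):
    print(q,locate(q,xy,0,z))
print("rack",locate("tube_rack",(.4447,.1549),.36))
t=CAM["top"]["frame"][150:330,200:440]; s=CAM["side"]["frame"][170:350,180:420]
cv2.imwrite("pics/f.png",cv2.resize(np.vstack([t,s]),None,fx=1.66,fy=1.66,interpolation=2)[:,:,::-1])
E
```

```text
time: 28.22
tcp_pos: [0.6462, 0.0856, 0.1344]
ee_rot: [-3.136, 0.001, 1.571]
force: [1.1, -0.0, -0.0]
opening: 0.601
time: 28.85
tcp_pos: [0.3862, 0.0857, 0.2261]
ee_rot: [3.141, -0.0, 1.571]
force: [-0.3, 0.1, 0.1]
opening: 0.601
time: 29.48
tcp_pos: [0.3879, -0.1862, 0.2261]
ee_rot: [3.141, 0.0, 1.57]
force: [0.1, 0.2, -0.9]
opening: 0.6
cooling_block {'top': ([0.6446, 0.0818, 0.0383], np.float64(0.87)), 'side': ([0.6485, 0.0845, 0.066], np.float64(0.62)), 'top+side': ([0.6485, 0.0833, 0.0266], np.float64(0.746))}
cover {'top': ([0.649, 0.0847, -0.0241], np.float64(0.07)), 'side': ([0.6503, 0.0866, 0.0096], np.float64(0.082)), 'top+side': ([0.6495, 0.0853, -0.0089], np.float64(0.086))}
tip_box {'top': ([0.6471, -0.0401, 0.0137], np.float64(0.072)), 'side': ([0.6504, -0.0404, 0.0458], np.float64(0.156)), 'top+side': ([0.6492, -0.0401, 0.0175], np.float64(0.121))}
bottle {'top': ([0.6416, -0.1653, 0.0], np.float64(0.043)), 'side': ([0.6447, -0.1684, 0.0], np.float64(0.227)), 'top+side': ([0.643, -0.1655, 0.0], np.float64(0.153))}
pad_1 {}
pad_1 {'top': ([0.6479, -0.0388, -0.0064], np.float64(0.743))}
pad_1 {'top': ([0.6466, -0.1645, 0.0054], np.float64(0.356)), 'side': ([0.6474, -0.1608, -0.0083], np.float64(0.682)), 'top+side': ([0.6467, -0.1642, 0.0024], np.float64(0.524))}
rack {'top': ([0.4443, 0.1552, 0.3645], np.float64(0.039)), 'side': ([0.446, 0.1542, 0.3681], np.float64(0.116)), 'top+side': ([0.4447, 0.1549, 0.3641], np.float64(0.083))}
```

View pics/f.png

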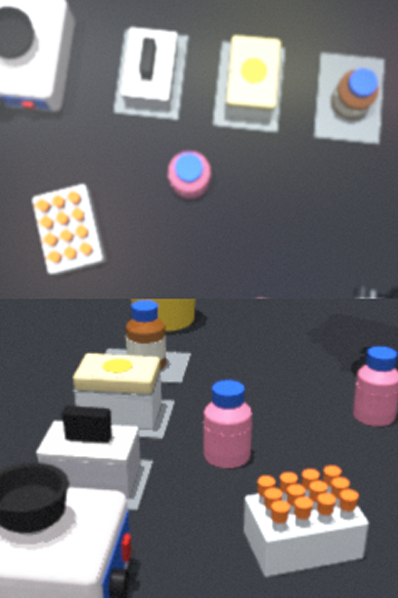

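The last picture shows everything upright and in place: cover flat on the block, box on the middle pad, bottle on its pad, rack unmoved. I'm handing in.

```bash
python3 -c "
from station import finish_job; print(finish_job())"
```

```text
the job is handed in; nothing more can be done
None
```

I laid out the row and handed the job in at about 30 s of the 102 s. The cooling block is on the pad next to the mixer with the cover on top. The tip box is on the middle pad, and the amber bottle stands on the pad next to the sharps pot. Everything was released and the arm was clear.

My last checks used fits to both cameras, whose calibration is good to about 2 mm:

| Item | Offset found | Limit |
|---|---|---|
| Block from pad centre | about 2–3 mm | 12 mm |
| Tip box from pad centre | about 2 mm | 12 mm |
| Bottle from pad centre | about 4–5 mm | 15 mm |
| Cover from block | about 2 mm | 10 mm |
| Tube rack from its start | under 1 mm | 20 mm |

- **Block:** once the cover was on, the block fit was useless. I rely on the fit made before that and on the final picture.
- **Tip box:** the side camera gave it a turn of 0.046 rad and the top camera 0.014 rad. Both are well under the 0.2 rad limit.
- **Bottle:** the side camera's fit was poor because the tip box partly hides the bottle. The top camera's fit was good.

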